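Brush out the polishing-compound pots and close them

ROBOT

A 7-joint arm with a two-finger parallel gripper is mounted at the origin on the work surface. World frame = base frame: x ahead of the robot, y to its left, z up, the work surface at z = 0. Lengths are in m, angles in rad, forces in N, time in s.
With the tool pointing down it reaches from about 0.425 to 0.925 m from the base axis. Payload 6.8 kg.
Tool frame: the origin (TCP) lies midway between the tips of the shut fingers; the grasp point (between the pads) lies 19 mm behind it (bot.hold_point_z is the distance from the TCP to the grasp point, in m); z points along the fingers, y is the line along which they close (so a half turn about z gives the same grasp; the last joint's range is limited). The gripper opens to 85 mm and grips with 20 to 120 N. Pads are 22 mm wide; open, the fingers measure 114 mm over their backs; the gripper's body (76 mm by 85 mm) begins 54 mm behind the grasp point. The pads swing forward as they close: fully open they stand 13 mm farther back than shut.
Start: joints at [1.087, 0.477, 0.022, 1.555, -0.011, 1.109, -0.083], TCP at [0.248, -0.628, 0.194] pointing down, gripper open.
Joint ranges: [-2.96, 2.96], [-0.34, 2.1], [-1.41, 1.46], [0.24, 2.44], [-1.37, 4.51], [0.17, 1.92], [-2.96, 2.96]. Speed limits (rad/s): [2.39, 2.39, 3.14, 3.14, 3.14, 3.14, 3.14].

INTERFACE

Orientations are given as a unit quaternion [w, x, y, z].
In Python, from station import bot gives the robot as it stands. The module is installed in compiled form; this text tells all that it offers.
- The arm moves only by the tool step_arm, never from a script. Its argument "increments" is a list that holds one entry, the list of rows, each a list of 7 numbers: the opening, from -1 (shut) to 1 (fully open), then the shift along the tool's x, y, z in mm, then the turn, a rotation vector about the tool's x, y, z in degrees. In form: [[[grip, x, y, z, ax, ay, az], ...]]. A call has 1 to 10 rows; each row is the pose to reach, as a shift and turn from the pose commanded when the call began, along the tool's axes at that moment; what a row does not reach only later rows make up. A row lasts 1/12 s, in which the tool goes at most 41.7 mm and 7.16 degrees, less where a joint would pass 70% of its speed; a pose out of reach is approached as far as the arm can. A call with a gripper value outside its range is refused whole. The fingers move at their own pace and stop on an object; "force" is the grip in N (left out, the last holds). Time passes only in rows, so rows that repeat a pose let the fingers close. It gives the time, the measured TCP pose, the force, the opening and the grip force at its end, in the units of the state.
- bot.get_obs(): the state, without advancing time (a new reading comes with each control period).
- bot.read_camera(name): name is "scene" or "top"; returns a dict with "image" (420x560x3 uint8, red, green, blue), "camera_matrix" (3x3 intrinsics, pixels), "R" (3x3) and "t" (3): a world point X has camera coordinates R X + t. Camera axes: x right, y down, z forward; pixel columns grow to the right and rows downward; lengths in m; the calibration is good to about 2 mm. A picture is of the moment at which its call begins. There is no depth.
- bot.hand_in(): hands the job in; it is judged then, once.
The state is a dict: "t": time; "q": joint angles; "joint_vel": joint speeds; "joint_torque": joint torques, N m; "eef_pos": TCP position; "tool_rot": TCP orientation; "contact_force": force on the tool from outside, world axes, zero at the start; "torque": the same for the moment, N m; "gripper_width": opening from 0.0 (shut) to 1.0 (fully open); "grasp_force": force on a finger pad.
Only numpy, scipy, OpenCV 4.12 (cv2) and the standard library are available. Lean on these libraries where they do the work, as an engineer would, in place of code of your own. Each camera call takes 0.05 s, during which the arm holds its last target. There are 200 camera calls.

TASK

Pull the brush out of its holder and brush out the yellow, then the red, then the blue compound pot (fine to coarse, leaving out any that is missing; never brush the green pot, which holds finished rings): in each, push the brush to the bottom, draw it up to the rim and push it to the bottom again. Finish with the brush standing back in its holder, head down, and every pot on the bench, the green one too, closed with the lid of its own colour, seated flat. A lid whose pot is missing is not needed; tip no pot over and leave the bottle, the black block and the pliers where they are.

Things in the scene. Friction and masses are not known exactly. Their poses are not given: they have to be found in the camera images.
- pot_yellow: loose white ceramic pot with a yellow band round its outside (fine polishing compound; may be absent): outside diameter 80, height 85, wall 5, inside diameter 70, floor 6 thick, 0.32 kg. Origin: centre of its underside; z up along its axis.
- pot_red: loose white ceramic pot with a red band round its outside (medium polishing compound; may be absent): outside diameter 80, height 85, wall 5, inside diameter 70, floor 6 thick, 0.32 kg. Origin: centre of its underside; z up along its axis.
- pot_blue: loose white ceramic pot with a blue band round its outside (coarse polishing compound; may be absent): outside diameter 80, height 85, wall 5, inside diameter 70, floor 6 thick, 0.32 kg. Origin: centre of its underside; z up along its axis.
- pot_green: pot of the same make and size with a green band, filled 45 deep with finished rings, not to be brushed (may be absent): outside diameter 80, height 85, 0.32 kg, loose. Origin: centre of its underside; z up along its axis.
- lid_yellow: loose yellow lid of the yellow pot, about 90 g, standing knob up on the bench: below, a locating plug of diameter 60, 8 high, tapering to 52 at its foot; on it a disc of diameter 84, 6 thick; on top a round knob of diameter 20, 32 high; total height 46. Origin: centre of the plug's underside; z up along the knob. Seated on its pot, its origin is 77 above the pot's origin.
- lid_red: loose red lid of the red pot, about 90 g, standing knob up on the bench: below, a locating plug of diameter 60, 8 high, tapering to 52 at its foot; on it a disc of diameter 84, 6 thick; on top a round knob of diameter 20, 32 high; total height 46. Origin: centre of the plug's underside; z up along the knob. Seated on its pot, its origin is 77 above the pot's origin.
- lid_blue: loose blue lid of the blue pot, about 90 g, standing knob up on the bench: below, a locating plug of diameter 60, 8 high, tapering to 52 at its foot; on it a disc of diameter 84, 6 thick; on top a round knob of diameter 20, 32 high; total height 46. Origin: centre of the plug's underside; z up along the knob. Seated on its pot, its origin is 77 above the pot's origin.
- lid_green: loose green lid of the green pot, about 90 g, standing knob up on the bench: below, a locating plug of diameter 60, 8 high, tapering to 52 at its foot; on it a disc of diameter 84, 6 thick; on top a round knob of diameter 20, 32 high; total height 46. Origin: centre of the plug's underside; z up along the knob. Seated on its pot, its origin is 77 above the pot's origin.
- brush: loose round bottle brush, 195 long, 80 g, standing head down in the holder: stiff white head of diameter 44 and 75 long with black rings, its edge tapered to 36 at the foot; then a brass ferrule of diameter 18 from 74 to 94; then a round pale wooden handle of diameter 16 up to 195. The head is rigid. Origin: centre of the head's bottom face; z along the brush towards the handle end.
- holder: upright steel tube on a dark foot, fixed to the bench: outside diameter 62 (foot 90), inside diameter 52, height 70, floor 6 thick (the brush's origin rests 6 above the holder's). Origin: centre of its underside; z up.
- bottle: bystander: white bottle with a blue cap, diameter 52, height 130, standing. Origin: centre of its underside.
- charcoal: bystander: black soldering block, 60 by 110 by 30. Origin: centre of its underside.
- pliers: bystander: pliers with red handles, about 160 long, 65 wide, 12 high, lying flat. Origin: at the pivot, on the underside.
Not all that is in view belongs to the job. What is shaped like the holder but brown is not meant. What is shaped like the lid_yellow but pink is not meant.

How it is judged:
By the outcome, as a careful person would: the job done as asked, in the order asked, and still so for the second after the job is handed in, with the robot touching nothing.
Of pot_yellow, pot_red, pot_blue, pot_green only 3 to 4 are there at a start; the rules pass over those that are not, and their reading is None.
At some moment in a run one of lid_yellow, lid_red, lid_blue, lid_green may be knocked a few centimetres aside while the robot is not near it.
It also fails if it takes over 210 s, if anything falls off the work surface, if the arm or the gripper's body presses on something with over 40 N, if the wrist force passes 120 N, or if a joint passes its speed limit or range.

## Working session

There is one attempt and no reset: what is moved stays moved. The work goes in short steps, Python scripts to look and compute and a tool call to move; the robot and the scene stay as the last step left them, time stands still between calls to the robot, and variables do not carry over. Pictures are saved under pics/ and viewed, at most 14 in all, crops included, and the job is handed in when it is done.

Besides the shell and the picture viewer there is one more tool, called after "Emit:" by a JSON object that holds its "name" and its "arguments", one argument or row to a line. step_arm: Moves the arm, as the interface text tells. Its arguments: {"type":"object","properties":{"increments":{"type":"array"},"force":{"type":"number"}},"required":["increments"]}

```bash
mkdir -p pics; python3 - <<'E'
from station import bot
import cv2,numpy as np
for n in("top","scene"):
    c=bot.read_camera(n); cv2.imwrite(f"pics/{n}0.png",cv2.resize(c["image"][:,:,::-1],(784,588),interpolation=cv2.INTER_CUBIC))
    print(n,c["camera_matrix"].round(2).tolist(),c["R"].round(4).tolist(),c["t"].round(4).tolist())
o=bot.get_obs(); print({k:np.round(v,4).tolist() for k,v in o.items()}, bot.hold_point_z)
E
```

```text
top [[482.94, 0.0, 277.95], [0.0, 482.94, 213.95], [0.0, 0.0, 1.0]] [[0.0015, -0.9997, -0.0228], [-0.9865, 0.0023, -0.1639], [0.1639, 0.0227, -0.9862]] [0.0126, 0.5712, 1.0939]
scene [[544.13, 0.0, 281.49], [0.0, 544.13, 203.29], [0.0, 0.0, 1.0]] [[0.2538, 0.9672, -0.0139], [0.7168, -0.1977, -0.6686], [-0.6494, 0.1597, -0.7435]] [-0.1394, -0.3738, 1.8627]
{'t': 0.1, 'q': [1.0869, 0.4777, 0.0223, 1.5563, -0.0115, 1.1093, -0.0831], 'joint_vel': [0.0014, -0.0026, 0.0, -0.0034, -0.0007, 0.0006, -0.0], 'joint_torque': [0.0058, -59.7753, 1.6143, -28.1948, 0.0129, 0.0051, 0.0], 'eef_pos': [0.2475, -0.6274, 0.1928], 'tool_rot': [-0.0008, 0.9824, 0.1868, -0.0002], 'contact_force': [0.5414, 0.2123, -0.908], 'torque': [-0.0262, -0.0122, -0.0187], 'grasp_force': 0.0, 'gripper_width': 0.9984} 0.0187
```

View pics/top0.png

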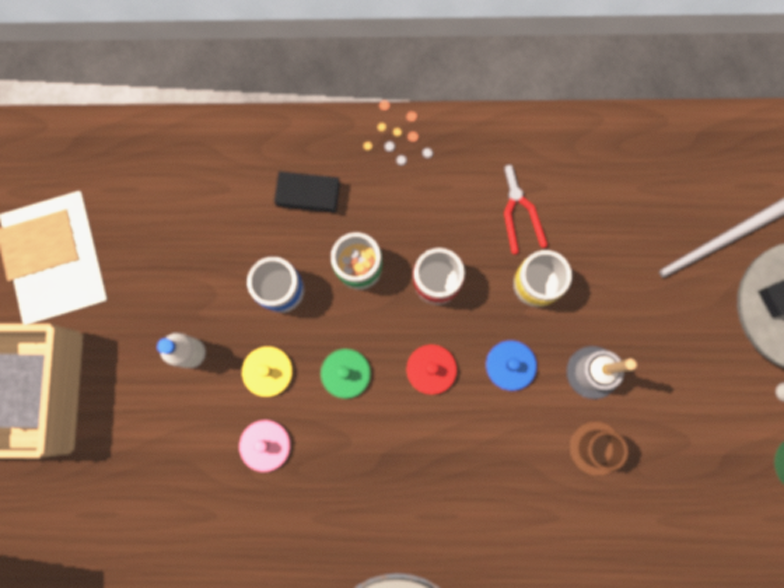

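View pics/scene0.png

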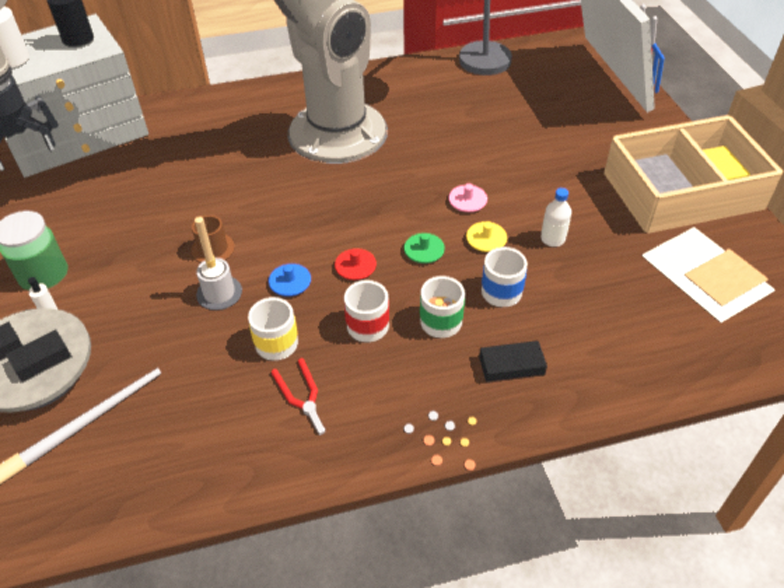

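Both pictures show all four pots: blue (275,285), green (357,260), red (438,275) and yellow (542,278) in the top view. The lids lie in a row at y≈370, the brush is in the steel holder (600,370), and the decoys are the pink lid and the brown holder.

```bash
cat > h.py <<'E'
from station import bot
import cv2,numpy as np
from scipy.optimize import least_squares
X0,Y0,S=0.3,-0.5,1000.   # rectified: col=(x-X0)*S, row=(y-Y0)*S
def proj(c,P):
    p=(np.asarray(P)@c["R"].T+c["t"])@c["camera_matrix"].T; return p[...,:2]/p[...,2:]
def rect(c,z,n=(600,1000)):
    xs,ys=np.meshgrid(X0+np.arange(n[0])/S,Y0+np.arange(n[1])/S)
    m=proj(c,np.stack([xs,ys,0*xs+z],-1)).astype(np.float32)
    return cv2.remap(c["image"],m[...,0],m[...,1],cv2.INTER_LINEAR)
def pix(c,uv,z):
    d=c["R"].T@np.linalg.inv(c["camera_matrix"])@np.array([uv[0],uv[1],1.]); o=-c["R"].T@c["t"]
    return o+d*(z-o[2])/d[2]
def tri(cs,uvs,g=(0.5,0,.1)):
    return least_squares(lambda P:np.concatenate([proj(c,P)-u for c,u in zip(cs,uvs)]),g)
def best(f,kern,guess=None,r=60):
    s=cv2.filter2D(f,cv2.CV_32F,kern)
    if guess is not None:
        m=np.full_like(s,-1e9); i=int((guess[0]-X0)*S);j=int((guess[1]-Y0)*S)
        sl=np.s_[max(j-r,0):j+r,max(i-r,0):i+r]; m[sl]=s[sl]; s=m
    j,i=np.unravel_index(s.argmax(),s.shape); return np.array([X0+i/S,Y0+j/S]),s.max()
def ring(bands,n=131):
    g=np.arange(n)-n//2; r=np.hypot(*np.meshgrid(g,g)); k=np.zeros((n,n),np.float32)
    for a,b,w in bands:
        m=(r>=a)&(r<b); k[m]+=w/m.sum()
    return k
def sat(c,z,hue,tol=10):
    h=cv2.cvtColor(rect(c,z),cv2.COLOR_RGB2HSV).astype(int)
    d=np.abs((h[...,0]-hue+90)%180-90)
    return ((d<tol)&(h[...,1]>(120 if hue else 185))&(h[...,2]>90)).astype(np.float32)
HUE=dict(yellow=27,red=178,blue=109,green=70)
def lid(c,col,z=.014,g=None):
    return best(sat(c,z,HUE[col]),ring([(0,42,1),(42.5,52,-1)]),g,60)
def rim(c,g,z=.085,R=40,w=5):
    gray=rect(c,z).min(-1).astype(np.float32)
    return best(gray,ring([(R-w,R,2),(R+1,R+5,-1),(R-w-5,R-w-1,-1)]),g,40)
E
python3 - <<'E'
from h import *
T=bot.read_camera("top");S_=bot.read_camera("scene")
pots=dict(blue=(275,285),green=(357,260),red=(438,275),yellow=(542,278))
lids=dict(yellow=(267,371),green=(345,373),red=(431,369),blue=(511,365))
for k,v in pots.items():
    g=pix(T,np.array(v)/1.4,.085)[:2]
    print("pot",k,[ (a.round(3).tolist(),round(float(s),1)) for a,s in (rim(T,g),rim(S_,g))],g.round(3))
for k,v in lids.items():
    g=pix(T,np.array(v)/1.4,.014)[:2]; 
    print("lid",k,[ (a.round(3).tolist(),round(float(s),2)) for a,s in (lid(T,k,g=g),lid(S_,k,g=g))],g.round(3))
uv=[np.array([631,364])/1.4,np.array([199,219])/1.4]
r=tri([T,S_],uv); print("tip",r.x.round(4),r.fun.round(1))
g=pix(T,np.array([602,370])/1.4,.07)[:2]; print("holder rim",g.round(3),rim(T,g,.07,31,5),rim(S_,g,.07,31,5))
for n,c,b in(("t",T,(560,330,680,500)),("s",S_,(150,190,330,370))):
    x0,y0,x1,y1=(np.array(b)/1.4).astype(int)
    im=cv2.resize(c["image"][y0:y1,x0:x1,::-1],None,fx=4,fy=4,interpolation=cv2.INTER_CUBIC); print(x0,y0,im.shape); cv2.imwrite(f"pics/{n}1.png",im)
a=cv2.imread("pics/t1.png");b=cv2.imread("pics/s1.png");h=max(a.shape[0],b.shape[0])
p=lambda i:cv2.copyMakeBorder(i,0,h-i.shape[0],0,8,0)
cv2.imwrite("pics/h1.png",np.hstack([p(a),p(b)])); print(a.shape,b.shape)
E
```

```text
pot blue [([0.597, 0.206], 151.1), ([0.597, 0.207], 135.2)] [0.59  0.199]
pot green [([0.638, 0.068], 159.4), ([0.638, 0.069], 155.9)] [0.631 0.065]
pot red [([0.611, -0.069], 140.0), ([0.611, -0.069], 144.3)] [ 0.606 -0.069]
pot yellow [([0.607, -0.244], 130.3), ([0.607, -0.244], 140.5)] [ 0.6   -0.238]
lid yellow [([0.451, 0.199], 0.47), ([0.45, 0.225], 0.77)] [0.453 0.222]
lid green [([0.449, 0.086], 0.88), ([0.452, 0.089], 0.96)] [0.45  0.088]
lid red [([0.456, -0.061], 0.73), ([0.457, -0.059], 0.72)] [ 0.456 -0.059]
lid blue [([0.464, -0.195], 0.98), ([0.466, -0.195], 0.97)] [ 0.463 -0.195]
tip [ 0.452  -0.3348  0.2009] [-0.4 -0.1 -0.5 -0.1]
holder rim [ 0.451 -0.332] (array([ 0.452, -0.334]), np.float32(60.319622)) (array([ 0.453, -0.335]), np.float32(93.12036))
400 235 (488, 340, 3)
107 135 (516, 512, 3)
(488, 340, 3) (516, 512, 3)
```

View pics/h1.png

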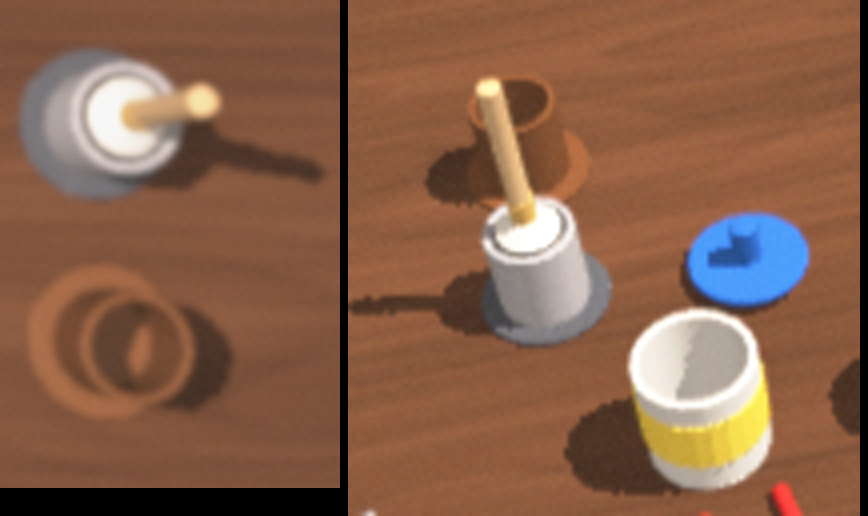

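Both cameras agree within 2 mm: the brush is upright at (0.452, -0.335) with its tip at 0.201, as it should be. I'm moving to it now.

Emit:
{"name": "step_arm", "arguments": {
  "increments": [
    [[1,0,0,-40,0,0,0],[1,0,0,-70,0,0,5],[1,40,-26,-70,0,0,10],[1,75,-50,-70,0,0,16],[1,110,-73,-70,0,0,21.6],[1,145,-96,-70,0,0,21.6],[1,180,-119,-70,0,0,21.6],[1,215,-142,-70,0,0,21.6],[1,250,-165,-70,0,0,21.6],[1,298,-197,-70,0,0,21.6]]
  ]
}}

```text
t: 1.03
eef_pos: [0.4397, -0.353, 0.2638]
tool_rot: [0.0, 1.0, -0.001, 0.0]
contact_force: [1.6, -0.4, -0.5]
gripper_width: 0.999
grasp_force: 0.0
```

Emit:
{"name": "step_arm", "arguments": {
  "increments": [
    [[1,0,0,0,0,0,0],[1,0,0,0,0,0,0],[1,0,0,0,0,0,0],[1,0,0,0,0,0,0]]
  ]
}}

```text
t: 1.37
eef_pos: [0.4379, -0.3563, 0.2636]
tool_rot: [0.0, 1.0, -0.002, -0.0]
contact_force: [-0.3, -0.7, -0.3]
gripper_width: 1.0
grasp_force: 0.0
```

Emit:
{"name": "step_arm", "arguments": {
  "increments": [
    [[1,14,-21.5,0,0,0,0],[1,14,-21.5,0,0,0,0],[1,14,-21.5,0,0,0,0],[1,14,-21.5,0,0,0,0]]
  ]
}}

```text
t: 1.7
eef_pos: [0.4522, -0.3348, 0.2636]
tool_rot: [0.0, 1.0, -0.001, -0.0]
contact_force: [0.0, -0.3, 0.4]
gripper_width: 1.0
grasp_force: 0.0
```

Emit:
{"name": "step_arm", "arguments": {
  "increments": [
    [[1,0,0,20,0,0,0],[1,0,0,40,0,0,0],[1,0,0,60,0,0,0],[1,0,0,80,0,0,0],[1,0,0,100,0,0,0],[1,0,0,119,0,0,0],[1,0,0,119,0,0,0],[1,0,0,119,0,0,0]]
  ]
}}

```text
t: 2.37
eef_pos: [0.4517, -0.3343, 0.1442]
tool_rot: [-0.0, 1.0, -0.002, -0.001]
contact_force: [-0.6, -0.3, 0.5]
gripper_width: 1.0
grasp_force: 0.0
```

Emit:
{"name": "step_arm", "arguments": {
  "increments": [
    [[-1,0,0,0,0,0,0],[-1,0,0,0,0,0,0],[-1,0,0,0,0,0,0],[-1,0,0,0,0,0,0],[-1,0,0,0,0,0,0],[-1,0,0,0,0,0,0],[-1,0,0,0,0,0,0],[-1,0,0,0,0,0,0],[-1,0,0,0,0,0,0],[-1,0,0,0,0,0,0]]
  ],
  "force": 60
}}

```text
t: 3.2
eef_pos: [0.4535, -0.3338, 0.1453]
tool_rot: [0.0, 1.0, -0.001, 0.001]
contact_force: [0.1, -0.8, 5.5]
gripper_width: 0.157
grasp_force: 58.8
```

Emit:
{"name": "step_arm", "arguments": {
  "increments": [
    [[-1,0,0,-10,0,0,0],[-1,0,0,-25,0,0,0],[-1,0,0,-40,0,0,0],[-1,0,0,-60,0,0,0],[-1,0,0,-80,0,0,0],[-1,0,0,-100,0,0,0],[-1,0,0,-115,0,0,0],[-1,0,0,-115,0,0,0],[-1,0,0,-115,0,0,0]]
  ]
}}

```text
t: 3.95
eef_pos: [0.4531, -0.3333, 0.2601]
tool_rot: [0.0, 1.0, -0.001, 0.0]
contact_force: [-0.4, 0.1, -1.7]
gripper_width: 0.162
grasp_force: 58.6
```

```bash
python3 - <<'E'
from h import *
T=bot.read_camera("top");S_=bot.read_camera("scene")
a=T["image"][150:350,330:530,::-1];b=S_["image"][60:260,80:280,::-1]
cv2.imwrite("pics/g1.png",cv2.resize(np.hstack([a,b]),None,fx=2,fy=2,interpolation=cv2.INTER_CUBIC))
E
```

```text
(no output)
```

View pics/g1.png

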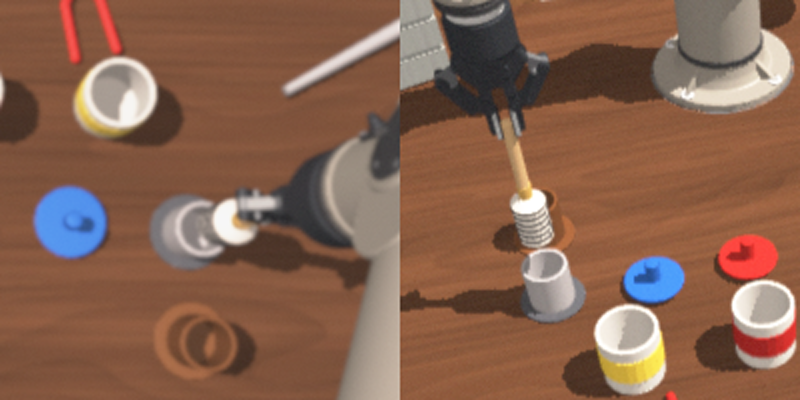

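The brush is clear of the holder and hangs straight. Next is the yellow pot.

Emit:
{"name": "step_arm", "arguments": {
  "increments": [
    [[-1,10,-6,0,0,0,0],[-1,30,-17,0,0,0,0],[-1,55,-32,0,0,0,0],[-1,80,-46,0,0,0,0],[-1,105,-61,0,0,0,0],[-1,130,-75,0,0,0,0],[-1,147,-85,0,0,0,0],[-1,154,-89,0,0,0,0],[-1,154,-89,0,0,0,0],[-1,154,-89,0,0,0,0]]
  ]
}}

```text
t: 4.88
eef_pos: [0.6064, -0.2448, 0.2587]
tool_rot: [-0.0, 1.0, -0.001, -0.001]
contact_force: [-0.6, -0.2, 0.5]
gripper_width: 0.16
grasp_force: 58.6
```

Emit:
{"name": "step_arm", "arguments": {
  "increments": [
    [[-1,0,0,15,0,0,0],[-1,0,0,35,0,0,0],[-1,0,0,55,0,0,0],[-1,0,0,75,0,0,0],[-1,0,0,92,0,0,0],[-1,0,0,104,0,0,0],[-1,0,0,110,0,0,0],[-1,0,0,110,0,0,0]]
  ]
}}

```text
t: 5.55
eef_pos: [0.6056, -0.2454, 0.1485]
tool_rot: [-0.0, 1.0, -0.001, -0.001]
contact_force: [-0.2, 0.3, -0.3]
gripper_width: 0.157
grasp_force: 58.6
```

Emit:
{"name": "step_arm", "arguments": {
  "increments": [
    [[-1,0,0,2,0,0,0],[-1,0,0,4,0,0,0],[-1,0,0,6,0,0,0],[-1,0,0,6,0,0,0]]
  ]
}}

```text
t: 5.88
eef_pos: [0.6084, -0.2452, 0.1453]
tool_rot: [0.001, 1.0, -0.001, 0.002]
contact_force: [0.2, 0.0, 4.4]
gripper_width: 0.158
grasp_force: 58.9
```

Emit:
{"name": "step_arm", "arguments": {
  "increments": [
    [[-1,0,0,-12,0,0,0],[-1,0,0,-30,0,0,0],[-1,0,0,-50,0,0,0],[-1,0,0,-68,0,0,0],[-1,0,0,-77,0,0,0],[-1,0,0,-80,0,0,0],[-1,0,0,-80,0,0,0],[-1,0,0,-80,0,0,0]]
  ]
}}

```text
t: 6.55
eef_pos: [0.6066, -0.2444, 0.2229]
tool_rot: [-0.0, 1.0, -0.001, -0.001]
contact_force: [0.1, 0.1, -1.8]
gripper_width: 0.165
grasp_force: 58.6
```

Emit:
{"name": "step_arm", "arguments": {
  "increments": [
    [[-1,0,0,12,0,0,0],[-1,0,0,30,0,0,0],[-1,0,0,48,0,0,0],[-1,0,0,64,0,0,0],[-1,0,0,73,0,0,0],[-1,0,0,77,0,0,0],[-1,0,0,80,0,0,0],[-1,0,0,81,0,0,0],[-1,0,0,81,0,0,0]]
  ]
}}

```text
t: 7.3
eef_pos: [0.6093, -0.245, 0.1454]
tool_rot: [0.001, 1.0, -0.001, 0.002]
contact_force: [-1.6, 1.1, 14.7]
gripper_width: 0.16
grasp_force: 60.4
```

Emit:
{"name": "step_arm", "arguments": {
  "increments": [
    [[-1,0,0,-12,0,0,0],[-1,0,0,-30,0,0,0],[-1,0,0,-50,0,0,0],[-1,0,0,-70,0,0,0],[-1,0,0,-90,0,0,0],[-1,0,0,-108,0,0,0],[-1,0,0,-118,0,0,0],[-1,0,0,-118,0,0,0],[-1,0,0,-118,0,0,0]]
  ]
}}

```text
t: 8.05
eef_pos: [0.607, -0.2446, 0.2602]
tool_rot: [-0.0, 1.0, -0.001, -0.0]
contact_force: [-0.1, -0.1, -1.1]
gripper_width: 0.157
grasp_force: 58.9
```

```bash
python3 - <<'E'
from h import *
T=bot.read_camera("top");S_=bot.read_camera("scene")
for k,g in dict(yellow=(.607,-.244),red=(.611,-.069),blue=(.597,.206),green=(.638,.068)).items():print(k,rim(T,g),rim(S_,g))
cv2.imwrite("pics/s2.png",S_["image"][...,::-1])
E
```

```text
yellow (array([ 0.607, -0.244]), np.float32(85.49881)) (array([ 0.607, -0.244]), np.float32(100.997894))
red (array([ 0.611, -0.069]), np.float32(137.28053)) (array([ 0.611, -0.069]), np.float32(144.45348))
blue (array([0.597, 0.206]), np.float32(148.98366)) (array([0.597, 0.207]), np.float32(135.27086))
green (array([0.638, 0.068]), np.float32(155.87836)) (array([0.638, 0.069]), np.float32(156.29553))
```

View pics/s2.png

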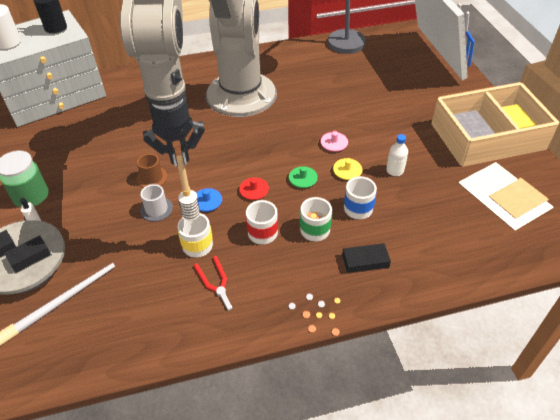

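Yellow is brushed, with the contact height matching the 6 mm floor, and the pot stayed put. Red is next.

Emit:
{"name": "step_arm", "arguments": {
  "increments": [
    [[-1,0,-12,0,0,0,0],[-1,1,-32,0,0,0,0],[-1,1,-57,0,0,0,0],[-1,2,-82,0,0,0,0],[-1,3,-107,0,0,0,0],[-1,3,-132,0,0,0,0],[-1,4,-155,0,0,0,0],[-1,4,-170,0,0,0,0],[-1,4,-175.5,0,0,0,0],[-1,4,-175.5,0,0,0,0]]
  ]
}}

```text
t: 8.98
eef_pos: [0.6109, -0.0665, 0.26]
tool_rot: [-0.0, 1.0, 0.001, -0.001]
contact_force: [0.2, 0.2, -1.2]
gripper_width: 0.16
grasp_force: 58.9
```

Emit:
{"name": "step_arm", "arguments": {
  "increments": [
    [[-1,0,0,15,0,0,0],[-1,0,0,35,0,0,0],[-1,0,0,55,0,0,0],[-1,0,0,75,0,0,0],[-1,0,0,92,0,0,0],[-1,0,0,104,0,0,0],[-1,0,0,111,0,0,0],[-1,0,0,114,0,0,0],[-1,0,0,118,0,0,0],[-1,0,0,118,0,0,0]]
  ]
}}

```text
t: 9.82
eef_pos: [0.6137, -0.0698, 0.1454]
tool_rot: [0.0, 1.0, -0.001, 0.002]
contact_force: [-1.6, -0.4, 7.1]
gripper_width: 0.155
grasp_force: 59.7
```

Emit:
{"name": "step_arm", "arguments": {
  "increments": [
    [[-1,0,0,-12,0,0,0],[-1,0,0,-30,0,0,0],[-1,0,0,-50,0,0,0],[-1,0,0,-68,0,0,0],[-1,0,0,-77,0,0,0],[-1,0,0,-80,0,0,0],[-1,0,0,-80,0,0,0],[-1,0,0,-80,0,0,0]]
  ]
}}

```text
t: 10.48
eef_pos: [0.6109, -0.0692, 0.2221]
tool_rot: [0.0, 1.0, -0.001, -0.0]
contact_force: [0.4, -0.2, -0.2]
gripper_width: 0.154
grasp_force: 59.0
```

Emit:
{"name": "step_arm", "arguments": {
  "increments": [
    [[-1,0,0,12,0,0,0],[-1,0,0,30,0,0,0],[-1,0,0,48,0,0,0],[-1,0,0,64,0,0,0],[-1,0,0,73,0,0,0],[-1,0,0,77,0,0,0],[-1,0,0,80,0,0,0],[-1,0,0,81,0,0,0],[-1,0,0,81,0,0,0]]
  ]
}}

```text
t: 11.23
eef_pos: [0.6135, -0.0691, 0.1441]
tool_rot: [0.0, 1.0, -0.001, 0.002]
contact_force: [-1.6, 0.6, 15.8]
gripper_width: 0.156
grasp_force: 63.7
```

Emit:
{"name": "step_arm", "arguments": {
  "increments": [
    [[-1,0,0,-12,0,0,0],[-1,0,0,-30,0,0,0],[-1,0,0,-50,0,0,0],[-1,0,0,-70,0,0,0],[-1,0,0,-90,0,0,0],[-1,0,0,-108,0,0,0],[-1,0,0,-119,0,0,0],[-1,0,0,-119,0,0,0],[-1,0,0,-119,0,0,0]]
  ]
}}

```text
t: 11.98
eef_pos: [0.6112, -0.0691, 0.2603]
tool_rot: [0.0, 1.0, -0.001, -0.0]
contact_force: [1.0, -1.8, -0.7]
gripper_width: 0.159
grasp_force: 61.8
```

Emit:
{"name": "step_arm", "arguments": {
  "increments": [
    [[-1,-1,-12,-3,0,0,0],[-1,-2,-32,-5,0,0,0],[-1,-3,-60,-5,0,0,0],[-1,-5,-90,-5,0,0,0],[-1,-6,-120,-5,0,0,0],[-1,-8,-150,-5,0,0,0],[-1,-9,-180,-5,0,0,0],[-1,-11,-210,-5,0,0,0],[-1,-12,-235,-5,0,0,0],[-1,-13,-255,-4,0,0,0]]
  ]
}}

```text
t: 12.82
eef_pos: [0.5968, 0.1898, 0.2634]
tool_rot: [-0.0, 1.0, 0.001, -0.001]
contact_force: [-0.2, 0.3, 0.5]
gripper_width: 0.16
grasp_force: 61.8
```

Emit:
{"name": "step_arm", "arguments": {
  "increments": [
    [[-1,-1,-12,2,0,0,0],[-1,-1,-20.5,4,0,0,0],[-1,-1,-20.5,4,0,0,0],[-1,-1,-20.5,4,0,0,0],[-1,-1,-20.5,4,0,0,0]]
  ]
}}

```text
t: 13.23
eef_pos: [0.5981, 0.2045, 0.2604]
tool_rot: [0.001, 1.0, -0.002, -0.0]
contact_force: [0.0, -0.7, -0.7]
gripper_width: 0.163
grasp_force: 61.7
```

Emit:
{"name": "step_arm", "arguments": {
  "increments": [
    [[-1,0,0,15,0,0,0],[-1,0,0,35,0,0,0],[-1,0,0,55,0,0,0],[-1,0,0,75,0,0,0],[-1,0,0,92,0,0,0],[-1,0,0,104,0,0,0],[-1,0,0,111,0,0,0],[-1,0,0,114,0,0,0],[-1,0,0,118,0,0,0],[-1,0,0,118,0,0,0]]
  ]
}}

```text
t: 14.07
eef_pos: [0.5992, 0.2066, 0.1442]
tool_rot: [-0.001, 1.0, -0.001, 0.002]
contact_force: [0.2, 0.6, -0.8]
gripper_width: 0.162
grasp_force: 61.7
```

Emit:
{"name": "step_arm", "arguments": {
  "increments": [
    [[-1,0,0,1,0,0,0],[-1,0,0,3,0,0,0],[-1,0,0,3,0,0,0],[-1,0,0,3,0,0,0]]
  ]
}}

```text
t: 14.4
eef_pos: [0.6008, 0.2072, 0.144]
tool_rot: [-0.001, 1.0, -0.001, 0.004]
contact_force: [-1.4, -1.7, 15.3]
gripper_width: 0.161
grasp_force: 63.3
```

Emit:
{"name": "step_arm", "arguments": {
  "increments": [
    [[-1,0,0,-12,0,0,0],[-1,0,0,-30,0,0,0],[-1,0,0,-50,0,0,0],[-1,0,0,-68,0,0,0],[-1,0,0,-77,0,0,0],[-1,0,0,-81,0,0,0],[-1,0,0,-81,0,0,0],[-1,0,0,-81,0,0,0]]
  ]
}}

```text
t: 15.07
eef_pos: [0.5973, 0.2062, 0.22]
tool_rot: [0.0, 1.0, -0.001, -0.0]
contact_force: [-0.6, 0.1, -0.7]
gripper_width: 0.159
grasp_force: 61.7
```

Emit:
{"name": "step_arm", "arguments": {
  "increments": [
    [[-1,0,0,12,0,0,0],[-1,0,0,30,0,0,0],[-1,0,0,48,0,0,0],[-1,0,0,64,0,0,0],[-1,0,0,73,0,0,0],[-1,0,0,77,0,0,0],[-1,0,0,80,0,0,0],[-1,0,0,82,0,0,0],[-1,0,0,82,0,0,0]]
  ]
}}

```text
t: 15.82
eef_pos: [0.6018, 0.2076, 0.1441]
tool_rot: [-0.001, 1.0, -0.001, 0.005]
contact_force: [-3.0, -1.6, 28.5]
gripper_width: 0.157
grasp_force: 65.4
```

Emit:
{"name": "step_arm", "arguments": {
  "increments": [
    [[-1,0,0,-12,0,0,0],[-1,0,0,-30,0,0,0],[-1,0,0,-50,0,0,0],[-1,0,0,-70,0,0,0],[-1,0,0,-90,0,0,0],[-1,0,0,-110,0,0,0],[-1,0,0,-124,0,0,0],[-1,0,0,-124,0,0,0],[-1,0,0,-124,0,0,0]]
  ]
}}

```text
t: 16.57
eef_pos: [0.5977, 0.2065, 0.2622]
tool_rot: [-0.0, 1.0, -0.001, 0.0]
contact_force: [-0.2, 0.6, -1.5]
gripper_width: 0.159
grasp_force: 61.7
```

Emit:
{"name": "step_arm", "arguments": {
  "increments": [
    [[-1,-3,12,0,0,0,0],[-1,-9,35,0,0,0,0],[-1,-17,65,0,0,0,0],[-1,-25,95,0,0,0,0],[-1,-33,125,0,0,0,0],[-1,-41,155,0,0,0,0],[-1,-49,185,0,0,0,0],[-1,-57,215,0,0,0,0],[-1,-65,245,0,0,0,0],[-1,-73,275,0,0,0,0]]
  ]
}}

```text
t: 17.4
eef_pos: [0.5221, -0.0708, 0.2609]
tool_rot: [0.0, 1.0, -0.001, -0.002]
contact_force: [0.5, -0.9, 0.2]
gripper_width: 0.163
grasp_force: 61.7
```

Emit:
{"name": "step_arm", "arguments": {
  "increments": [
    [[-1,-8,30,0,0,0,0],[-1,-16,60,0,0,0,0],[-1,-24,90,0,0,0,0],[-1,-32,120,0,0,0,0],[-1,-40,150,0,0,0,0],[-1,-48,180,0,0,0,0],[-1,-56,210,0,0,0,0],[-1,-64,240,0,0,0,0],[-1,-69,260,0,0,0,0],[-1,-72,266,0,0,0,0]]
  ]
}}

```text
t: 18.23
eef_pos: [0.4483, -0.3388, 0.2608]
tool_rot: [0.0, 1.0, -0.004, -0.002]
contact_force: [-1.1, 0.0, -0.6]
gripper_width: 0.159
grasp_force: 61.7
```

Emit:
{"name": "step_arm", "arguments": {
  "increments": [
    [[-1,0,0,0,0,0,0],[-1,0,0,0,0,0,0],[-1,0,0,0,0,0,0]]
  ]
}}

```text
t: 18.48
eef_pos: [0.4523, -0.3326, 0.2621]
tool_rot: [-0.001, 1.0, 0.0, -0.0]
contact_force: [1.2, 0.0, -0.4]
gripper_width: 0.156
grasp_force: 61.7
```

```bash
python3 - <<'E'
from h import *
T=bot.read_camera("top");S_=bot.read_camera("scene")
o=bot.get_obs();e=o["eef_pos"];print(e.round(4) if hasattr(e,'round') else e)
print(rim(T,(.452,-.334),.07,31,5),rim(S_,(.452,-.334),.07,31,5))
# expected outline of brush if hanging vertically below TCP
a=[]
for c,b in((T,(380,190,500,310)),(S_,(100,100,220,220))):
    im=cv2.resize(c["image"][b[1]:b[3],b[0]:b[2],::-1],None,fx=3.3,fy=3.3,interpolation=cv2.INTER_CUBIC)
    th=np.linspace(0,2*np.pi,60)
    for z,r in((e[2]-.138,.018),(e[2]-.063,.022)):
        P=np.stack([e[0]+r*np.cos(th),e[1]+r*np.sin(th),0*th+z],-1)
        q=((proj(c,P)-b[:2]+.5)*3.3).astype(np.int32); cv2.polylines(im,[q],True,(0,255,0),1)
    a.append(im)
cv2.imwrite("pics/b3.png",np.hstack(a))
E
```

```text
[ 0.4526 -0.3327  0.2625]
(array([ 0.453, -0.335]), np.float32(74.08178)) (array([ 0.452, -0.335]), np.float32(101.91518))
```

View pics/b3.png

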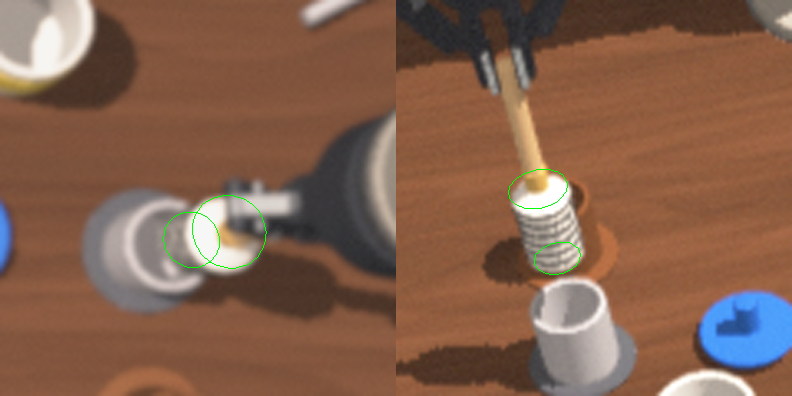

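Emit:
{"name": "step_arm", "arguments": {
  "increments": [
    [[-1,0,2,10,0,0,0],[-1,0,2,25,0,0,0],[-1,0,2,40,0,0,0],[-1,0,2,50,0,0,0],[-1,0,2,56,0,0,0],[-1,0,2,62,0,0,0],[-1,0,2,64,0,0,0],[-1,0,2,64,0,0,0]]
  ]
}}

```text
t: 19.25
eef_pos: [0.452, -0.3363, 0.1984]
tool_rot: [-0.0, 1.0, -0.001, -0.0]
contact_force: [0.9, -0.2, -0.9]
gripper_width: 0.158
grasp_force: 61.7
```

```bash
python3 - <<'E'
from h import *
T=bot.read_camera("top");S_=bot.read_camera("scene")
a=[]
for c,b in((T,(380,190,500,310)),(S_,(100,100,220,220))):
    a.append(cv2.resize(c["image"][b[1]:b[3],b[0]:b[2],::-1],None,fx=3.3,fy=3.3,interpolation=cv2.INTER_CUBIC))
cv2.imwrite("pics/b4.png",np.hstack(a))
E
```

```text
(no output)
```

View pics/b4.png

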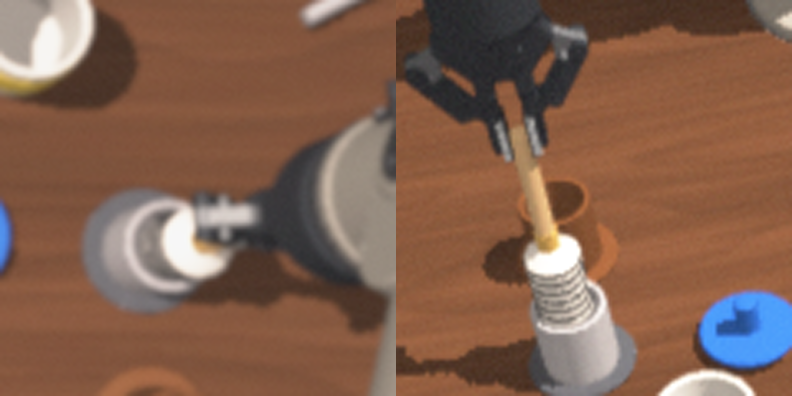

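The head is entering the holder with no contact force, so I'm lowering it the rest of the way.

Emit:
{"name": "step_arm", "arguments": {
  "increments": [
    [[-1,0,-1,10,0,0,0],[-1,0,-1,20,0,0,0],[-1,0,-1,30,0,0,0],[-1,0,-1,40,0,0,0],[-1,0,-1,46,0,0,0],[-1,0,-1,50,0,0,0],[-1,0,-1,53,0,0,0],[-1,0,-1,53,0,0,0]]
  ]
}}

```text
t: 20.02
eef_pos: [0.4518, -0.3353, 0.145]
tool_rot: [-0.0, 1.0, -0.001, -0.0]
contact_force: [0.3, -0.2, 0.3]
gripper_width: 0.16
grasp_force: 61.7
```

Emit:
{"name": "step_arm", "arguments": {
  "increments": [
    [[0.3,0,0,0,0,0,0],[0.3,0,0,0,0,0,0],[0.3,0,0,0,0,0,0],[0.3,0,0,0,0,0,0],[0.3,0,0,0,0,0,0],[0.3,0,0,0,0,0,0]]
  ]
}}

```text
t: 20.52
eef_pos: [0.4521, -0.3355, 0.1459]
tool_rot: [0.0, 1.0, -0.001, 0.0]
contact_force: [0.3, -0.4, -0.1]
gripper_width: 0.648
grasp_force: 0.0
```

Emit:
{"name": "step_arm", "arguments": {
  "increments": [
    [[0.3,0,0,-20,0,0,0],[0.3,0,0,-50,0,0,0],[0.3,0,0,-80,0,0,0],[0.3,0,0,-110,0,0,0],[0.3,0,0,-120,0,0,0],[0.3,0,0,-120,0,0,0]]
  ]
}}

```text
t: 21.02
eef_pos: [0.4536, -0.3365, 0.269]
tool_rot: [0.002, 1.0, -0.001, 0.003]
contact_force: [0.8, -0.8, 0.2]
gripper_width: 0.653
grasp_force: 0.0
```

Emit:
{"name": "step_arm", "arguments": {
  "increments": [
    [[0.3,30,-5,0,0,0,0],[0.3,60,-20,0,0,0,0],[0.3,95,-40,0,0,0,0],[0.3,130,-60,0,0,0,0],[0.3,165,-80,0,0,0,0],[0.3,200,-100,0,0,0,0],[0.3,200,-100,0,0,0,0],[0.3,200,-100,0,0,0,0]]
  ]
}}

```text
t: 21.68
eef_pos: [0.6533, -0.2322, 0.2625]
tool_rot: [-0.001, 1.0, 0.002, -0.002]
contact_force: [0.2, -0.0, 0.1]
gripper_width: 0.651
grasp_force: 0.0
```

```bash
python3 - <<'E'
from h import *
T=bot.read_camera("top");S_=bot.read_camera("scene")
for k,g in dict(yellow=(.607,-.244),red=(.611,-.069),blue=(.597,.206),green=(.638,.068)).items():print(k,rim(T,g),rim(S_,g))
for k,g in dict(yellow=(.451,.222),red=(.4565,-.060),blue=(.465,-.195),green=(.4505,.0875)).items():print(k,lid(T,k,g=g),lid(S_,k,g=g))
cv2.imwrite("pics/t5.png",np.hstack([T["image"][80:420,80:480,::-1],S_["image"][80:420,100:500,::-1]]))
E
```

```text
yellow (array([ 0.607, -0.244]), np.float32(127.391014)) (array([ 0.607, -0.244]), np.float32(140.15659))
red (array([ 0.611, -0.069]), np.float32(135.07912)) (array([ 0.611, -0.069]), np.float32(144.56923))
blue (array([0.597, 0.206]), np.float32(147.21078)) (array([0.597, 0.207]), np.float32(135.3869))
green (array([0.638, 0.068]), np.float32(153.0893)) (array([0.638, 0.069]), np.float32(156.213))
yellow (array([0.452, 0.221]), np.float32(0.76283884)) (array([0.45 , 0.225]), np.float32(0.7767882))
red (array([ 0.457, -0.061]), np.float32(0.7403709)) (array([ 0.457, -0.059]), np.float32(0.71968615))
blue (array([ 0.464, -0.195]), np.float32(0.9806195)) (array([ 0.466, -0.195]), np.float32(0.97175294))
green (array([0.449, 0.086]), np.float32(0.87846404)) (array([0.452, 0.089]), np.float32(0.9635936))
```

View pics/t5.png

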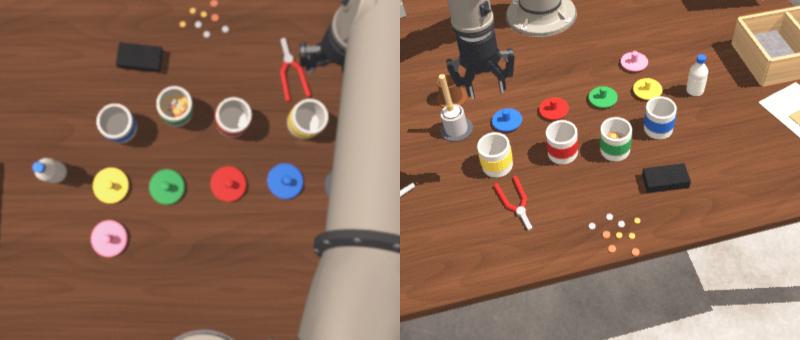

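The brush stands in its holder at scene (447,110) and nothing else has moved. Now the lids, starting with blue.

Emit:
{"name": "step_arm", "arguments": {
  "increments": [
    [[0.3,-20,-4,0,0,0,0],[0.3,-55,-11,0,0,0,0],[0.3,-90,-18,0,0,0,0],[0.3,-125,-25,0,0,0,0],[0.3,-160,-32,30,0,0,0],[0.3,-188,-37,65,0,0,0],[0.3,-188,-37,100,0,0,0],[0.3,-188,-37,135,0,0,0],[0.3,-188,-37,160,0,0,0],[0.3,-188,-37,160,0,0,0]]
  ]
}}

```text
t: 22.62
eef_pos: [0.4585, -0.1986, 0.1013]
tool_rot: [-0.001, 1.0, -0.002, -0.004]
contact_force: [-0.5, 0.6, 0.0]
gripper_width: 0.652
grasp_force: 0.0
```

Emit:
{"name": "step_arm", "arguments": {
  "increments": [
    [[0.3,0,0,0,0,0,0],[0.3,0,0,0,0,0,0]]
  ]
}}

```text
t: 22.78
eef_pos: [0.4648, -0.1996, 0.1073]
tool_rot: [0.0, 1.0, -0.001, 0.001]
contact_force: [0.2, 0.7, 0.8]
gripper_width: 0.65
grasp_force: 0.0
```

Emit:
{"name": "step_arm", "arguments": {
  "increments": [
    [[0.3,0,-4.5,20,0,0,0],[0.3,0,-4.5,40,0,0,0],[0.3,0,-4.5,60,0,0,0],[0.3,0,-4.5,60,0,0,0],[0.3,0,-4.5,60,0,0,0],[0.3,0,-4.5,60,0,0,0]]
  ]
}}

```text
t: 23.28
eef_pos: [0.4657, -0.1947, 0.0476]
tool_rot: [0.001, 1.0, -0.001, 0.001]
contact_force: [-0.1, -0.5, 0.2]
gripper_width: 0.654
grasp_force: 0.0
```

Emit:
{"name": "step_arm", "arguments": {
  "increments": [
    [[0.3,0,0,12,0,0,0],[0.3,0,0,24,0,0,0],[0.3,0,0,26,0,0,0],[0.3,0,0,26,0,0,0],[0.3,0,0,26,0,0,0]]
  ]
}}

```text
t: 23.7
eef_pos: [0.4651, -0.1943, 0.0209]
tool_rot: [0.0, 1.0, -0.001, 0.001]
contact_force: [-0.0, 0.8, 0.6]
gripper_width: 0.646
grasp_force: 0.0
```

Emit:
{"name": "step_arm", "arguments": {
  "increments": [
    [[-1,0,0,0,0,0,0],[-1,0,0,0,0,0,0],[-1,0,0,0,0,0,0],[-1,0,0,0,0,0,0],[-1,0,0,0,0,0,0],[-1,0,0,0,0,0,0],[-1,0,0,0,0,0,0]]
  ],
  "force": 50
}}

```text
t: 24.28
eef_pos: [0.4642, -0.1939, 0.0197]
tool_rot: [-0.0, 1.0, -0.001, -0.0]
contact_force: [0.1, -0.2, -0.7]
gripper_width: 0.002
grasp_force: 0.0
```

Emit:
{"name": "step_arm", "arguments": {
  "increments": [
    [[-1,0,0,-10,0,0,0],[-1,0,0,-30,0,0,0],[-1,0,0,-55,0,0,0],[-1,0,0,-80,0,0,0],[-1,0,0,-105,0,0,0],[-1,0,0,-130,0,0,0],[-1,0,0,-150,0,0,0],[-1,0,0,-150,0,0,0],[-1,0,0,-150,0,0,0]]
  ]
}}

```text
t: 25.03
eef_pos: [0.465, -0.1942, 0.1713]
tool_rot: [0.0, 1.0, -0.001, 0.002]
contact_force: [-0.6, 0.0, -0.0]
gripper_width: 0.001
grasp_force: 0.0
```

The fingers shut on nothing, so the lid may have been knocked aside. Looking again.

```bash
python3 - <<'E'
from h import *
T=bot.read_camera("top");S_=bot.read_camera("scene")
for k in HUE: print(k,lid(T,k,g=(.46,0)) if 0 else [best(sat(c,.014,HUE[k]),ring([(0,42,1),(42.5,52,-1)])) for c in(T,S_)])
cv2.imwrite("pics/t6.png",np.hstack([T["image"][80:420,80:480,::-1],S_["image"][80:420,100:500,::-1]]))
E
```

```text
yellow [(array([0.481, 0.241]), np.float32(0.7585592)), (array([0.477, 0.246]), np.float32(0.6419698))]
red [(array([ 0.456, -0.061]), np.float32(0.74286735)), (array([ 0.457, -0.059]), np.float32(0.717903))]
blue [(array([ 0.463, -0.194]), np.float32(0.6375657)), (array([ 0.466, -0.195]), np.float32(0.9724662))]
green [(array([0.449, 0.086]), np.float32(0.8775584)), (array([0.452, 0.089]), np.float32(0.9630502))]
```

View pics/t6.png

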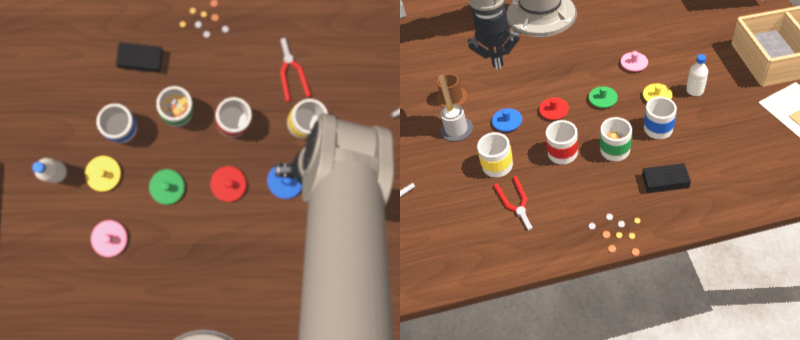

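```bash
python3 - <<'E'
from h import *
T=bot.read_camera("top");S_=bot.read_camera("scene")
e=np.array(bot.get_obs()["eef_pos"]); print(e,bot.get_obs()["gripper_width"])
a=[]
for c,b in((T,(280,180,400,300)),(S_,(120,120,240,240))):
    im=cv2.resize(c["image"][b[1]:b[3],b[0]:b[2],::-1],None,fx=3.3,fy=3.3,interpolation=cv2.INTER_CUBIC)
    for P,col in((e,(0,255,0)),((.465,-.195,.014),(255,255,255)),((.465,-.195,.046),(0,0,255))):
        q=((proj(c,P)-b[:2]+.5)*3.3).astype(int); cv2.drawMarker(im,tuple(map(int,q)),col,0,10,1)
    a.append(im)
cv2.imwrite("pics/b7.png",np.hstack(a))
E
```

```text
[ 0.46329461 -0.19364896  0.16869419] -0.00039469106255337
```

View pics/b7.png

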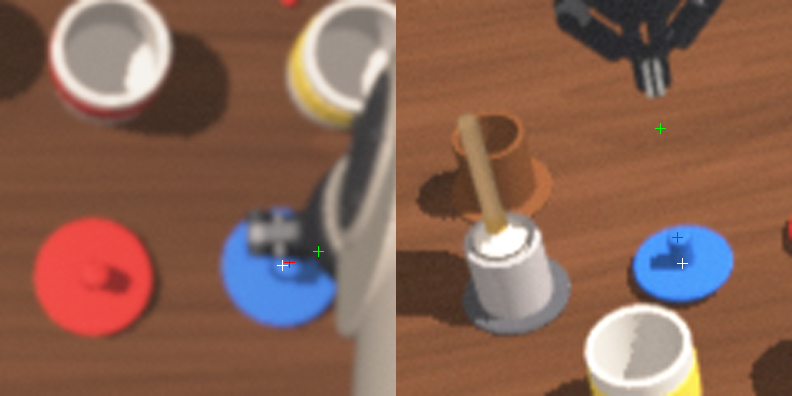

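The drawn TCP (green) lies well below the real fingertips at scene crop (652,94), so the reported TCP doesn't match the actual tips. Measuring that offset.

```bash
python3 - <<'E'
from h import *
T=bot.read_camera("top");S_=bot.read_camera("scene")
e=np.array(bot.get_obs()["eef_pos"]); print(e, proj(S_,e),proj(T,e))
for dz in(0,.02,.03,.035,.04,.045,.05): print(dz,proj(S_,e+[0,0,dz]).round(1),proj(T,e+[0,0,dz]).round(1))
r=tri([S_,T],[np.array([197.6,148.5]),np.array([362.7,250.6])],e);print(r.x-e,r.fun)
a=[]
for c,b in((T,(330,220,400,290)),(S_,(165,100,235,170))):
    a.append(cv2.resize(c["image"][b[1]:b[3],b[0]:b[2],::-1],None,fx=5.6,fy=5.6,interpolation=cv2.INTER_CUBIC))
cv2.imwrite("pics/b8.png",np.hstack(a))
E
```

```text
[ 0.46350989 -0.19369604  0.16873874] [199.63083995 158.36140127] [376.1084708  255.46686943]
0 [199.6 158.4] [376.1 255.5]
0.02 [198.6 152.6] [377.9 254.7]
0.03 [198.1 149.7] [378.8 254.3]
0.035 [197.9 148.3] [379.2 254.1]
0.04 [197.6 146.8] [379.7 253.9]
0.045 [197.4 145.3] [380.2 253.7]
0.05 [197.1 143.8] [380.6 253.5]
[0.00504784 0.01952938 0.03280057] [8.34467947 0.32426089 6.44898796 1.05599353]
```

View pics/b8.png

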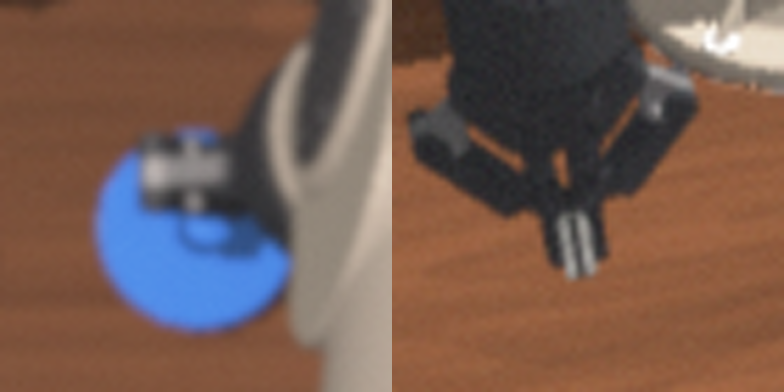

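The tips sit about 33 mm above the reported TCP, which agrees with the clean miss. I'll go lower, in small steps, watching the force.

Emit:
{"name": "step_arm", "arguments": {
  "increments": [
    [[0.1,1,1,30,0,0,0],[0.1,1,1,60,0,0,0],[0.1,1,1,90,0,0,0],[0.1,1,1,115,0,0,0],[0.1,1,1,135,0,0,0],[0.1,1,1,148,0,0,0],[0.1,1,1,148,0,0,0],[0.1,1,1,148,0,0,0]]
  ]
}}

```text
t: 26.0
eef_pos: [0.4644, -0.1946, 0.0209]
tool_rot: [-0.0, 1.0, -0.001, -0.001]
contact_force: [0.1, -0.1, 0.1]
gripper_width: 0.548
grasp_force: 0.0
```

Emit:
{"name": "step_arm", "arguments": {
  "increments": [
    [[0.1,0,0,5,0,0,0],[0.1,0,0,10,0,0,0],[0.1,0,0,15,0,0,0],[0.1,0,0,15,0,0,0]]
  ]
}}

```text
t: 26.33
eef_pos: [0.4649, -0.1948, 0.0063]
tool_rot: [-0.0, 1.0, -0.001, -0.0]
contact_force: [0.5, -0.5, 0.3]
gripper_width: 0.548
grasp_force: 0.0
```

Emit:
{"name": "step_arm", "arguments": {
  "increments": [
    [[0.1,0,0,3,0,0,0],[0.1,0,0,6,0,0,0],[0.1,0,0,9,0,0,0],[0.1,0,0,9,0,0,0]]
  ]
}}

```text
t: 26.67
eef_pos: [0.4648, -0.1948, -0.0028]
tool_rot: [-0.0, 1.0, -0.001, -0.0]
contact_force: [1.1, -0.6, -0.3]
gripper_width: 0.552
grasp_force: 0.0
```

Emit:
{"name": "step_arm", "arguments": {
  "increments": [
    [[0.1,0,0,3,0,0,0],[0.1,0,0,6,0,0,0],[0.1,0,0,6,0,0,0]]
  ]
}}

```text
t: 26.92
eef_pos: [0.4649, -0.1948, -0.0088]
tool_rot: [-0.0, 1.0, -0.001, -0.0]
contact_force: [-0.3, -0.3, 1.1]
gripper_width: 0.554
grasp_force: 0.0
```

Emit:
{"name": "step_arm", "arguments": {
  "increments": [
    [[-1,0,0,0,0,0,0],[-1,0,0,0,0,0,0],[-1,0,0,0,0,0,0],[-1,0,0,0,0,0,0],[-1,0,0,0,0,0,0],[-1,0,0,0,0,0,0],[-1,0,0,0,0,0,0]]
  ],
  "force": 50
}}

```text
t: 27.5
eef_pos: [0.4654, -0.195, -0.0081]
tool_rot: [0.0, 1.0, -0.001, 0.0]
contact_force: [-0.4, 0.5, 4.7]
gripper_width: 0.207
grasp_force: 49.0
```

Gripped: the width matches the 20 mm knob. Carrying it to the blue pot.

Emit:
{"name": "step_arm", "arguments": {
  "increments": [
    [[-1,0,0,-10,0,0,0],[-1,0,0,-30,0,0,0],[-1,0,0,-60,0,0,0],[-1,0,0,-90,0,0,0],[-1,0,0,-120,0,0,0],[-1,0,0,-138,0,0,0],[-1,0,0,-138,0,0,0]]
  ]
}}

```text
t: 28.08
eef_pos: [0.4678, -0.1959, 0.1343]
tool_rot: [0.001, 1.0, -0.001, 0.004]
contact_force: [0.7, -0.3, -0.9]
gripper_width: 0.203
grasp_force: 48.8
```

Emit:
{"name": "step_arm", "arguments": {
  "increments": [
    [[-1,5,-15,0,0,0,0],[-1,12,-36,0,0,0,0],[-1,22,-66,0,0,0,0],[-1,32,-96,0,0,0,0],[-1,42,-126,0,0,0,0],[-1,52,-156,0,0,0,0],[-1,62,-186,0,0,0,0],[-1,72,-216,0,0,0,0],[-1,82,-246,0,0,0,0],[-1,92,-276,0,0,0,0]]
  ]
}}

```text
t: 28.92
eef_pos: [0.557, 0.0822, 0.129]
tool_rot: [0.0, 1.0, -0.001, -0.001]
contact_force: [0.7, -0.5, -1.2]
gripper_width: 0.21
grasp_force: 48.9
```

Emit:
{"name": "step_arm", "arguments": {
  "increments": [
    [[-1,10,-30,0,0,0,0],[-1,20,-60,0,0,0,0],[-1,30,-90,0,0,0,0],[-1,38,-115,0,0,0,0],[-1,40,-125.5,0,0,0,0],[-1,40,-125.5,0,0,0,0],[-1,40,-125.5,0,0,0,0],[-1,40,-125.5,0,0,0,0]]
  ]
}}

```text
t: 29.58
eef_pos: [0.5973, 0.2037, 0.1292]
tool_rot: [0.001, 1.0, -0.002, -0.001]
contact_force: [0.6, 0.1, -0.8]
gripper_width: 0.211
grasp_force: 48.9
```

```bash
python3 - <<'E'
from h import *
T=bot.read_camera("top");S_=bot.read_camera("scene")
e=np.array(bot.get_obs()["eef_pos"]); print(e); z=e[2]+.009
for c in(T,S_): print("disc",lid(c,"blue",z+.014,e[:2]),"pot",rim(c,(.597,.2065)))
for k in("yellow","red","green"): print(k,[best(sat(c,.014,HUE[k]),ring([(0,42,1),(42.5,52,-1)])) for c in(T,S_)])
E
```

```text
[0.59759184 0.20377839 0.12957225]
disc (array([0.587, 0.143]), np.float32(0.08277486)) pot (array([0.605, 0.207]), np.float32(15.162606))
disc (array([0.599, 0.204]), np.float32(0.83090085)) pot (array([0.597, 0.207]), np.float32(69.49156))
yellow [(array([ 0.603, -0.241]), np.float32(0.13932571)), (array([ 0.597, -0.244]), np.float32(0.4153056))]
red [(array([ 0.455, -0.06 ]), np.float32(0.7728245)), (array([ 0.457, -0.059]), np.float32(0.7261056))]
green [(array([0.451, 0.085]), np.float32(0.8304655)), (array([0.452, 0.089]), np.float32(0.96341246))]
```

Emit:
{"name": "step_arm", "arguments": {
  "increments": [
    [[-1,-1,-2.5,10,0,0,0],[-1,-1,-2.5,25,0,0,0],[-1,-1,-2.5,40,0,0,0],[-1,-1,-2.5,48,0,0,0],[-1,-1,-2.5,52,0,0,0],[-1,-1,-2.5,56,0,0,0],[-1,-1,-2.5,60,0,0,0],[-1,-1,-2.5,60,0,0,0]]
  ]
}}

```text
t: 30.35
eef_pos: [0.5966, 0.2088, 0.0693]
tool_rot: [0.0, 1.0, -0.001, -0.0]
contact_force: [-0.3, 0.2, -0.4]
gripper_width: 0.21
grasp_force: 48.9
```

Emit:
{"name": "step_arm", "arguments": {
  "increments": [
    [[-1,0,0,1,0,0,0],[-1,0,0,2,0,0,0],[-1,0,0,2,0,0,0]]
  ]
}}

```text
t: 30.6
eef_pos: [0.5972, 0.2091, 0.069]
tool_rot: [-0.0, 1.0, -0.001, 0.001]
contact_force: [-2.3, -0.1, 4.3]
gripper_width: 0.21
grasp_force: 49.5
```

Emit:
{"name": "step_arm", "arguments": {
  "increments": [
    [[0.1,0,0,0,0,0,0],[0.1,0,0,0,0,0,0],[0.1,0,0,0,0,0,0],[0.1,0,0,0,0,0,0],[0.1,0,0,0,0,0,0]]
  ]
}}

```text
t: 31.02
eef_pos: [0.5967, 0.2089, 0.0677]
tool_rot: [-0.0, 1.0, -0.001, 0.0]
contact_force: [-0.3, 0.6, -0.0]
gripper_width: 0.552
grasp_force: 0.0
```

Emit:
{"name": "step_arm", "arguments": {
  "increments": [
    [[0.1,0,0,-20,0,0,0],[0.1,0,0,-50,0,0,0],[0.1,0,0,-70,0,0,0],[0.1,-20,17,-70,0,0,0],[0.1,-50,42,-70,0,0,0],[0.1,-80,67,-70,0,0,0],[0.1,-110,92,-70,0,0,0],[0.1,-135,112,-70,0,0,0],[0.1,-147,121,-70,0,0,0],[0.1,-147,121,-70,0,0,0]]
  ]
}}

```text
t: 31.85
eef_pos: [0.4465, 0.0851, 0.1375]
tool_rot: [0.001, 1.0, -0.002, -0.001]
contact_force: [1.2, -0.4, 0.2]
gripper_width: 0.549
grasp_force: 0.0
```

Emit:
{"name": "step_arm", "arguments": {
  "increments": [
    [[0.1,0,0,0,0,0,0],[0.1,0,0,0,0,0,0],[0.1,0,0,0,0,0,0]]
  ]
}}

```text
t: 32.1
eef_pos: [0.4507, 0.0892, 0.1379]
tool_rot: [-0.0, 1.0, -0.0, 0.001]
contact_force: [0.4, -0.3, 0.5]
gripper_width: 0.547
grasp_force: 0.0
```

```bash
python3 - <<'E'
from h import *
T=bot.read_camera("top");S_=bot.read_camera("scene")
for k in("yellow","red","green"): print(k,[best(sat(c,.014,HUE[k]),ring([(0,42,1),(42.5,52,-1)]),(.46,g),90) for c in(T,S_) for g in [dict(yellow=.22,red=-.06,green=.087)[k]]])
for c in(T,S_): print("blue seated",lid(c,"blue",.091,(.597,.207)))
cv2.imwrite("pics/t9.png",np.hstack([T["image"][80:420,80:480,::-1],S_["image"][80:420,100:500,::-1]]))
E
```

```text
yellow [(array([0.48 , 0.249]), np.float32(0.1633762)), (array([0.477, 0.245]), np.float32(0.53817))]
red [(array([ 0.458, -0.06 ]), np.float32(0.7731812)), (array([ 0.457, -0.059]), np.float32(0.70577747))]
green [(array([0.464, 0.026]), np.float32(0.02028618)), (array([0.452, 0.089]), np.float32(0.96450484))]
blue seated (array([0.595, 0.21 ]), np.float32(0.9380759))
blue seated (array([0.597, 0.21 ]), np.float32(0.9561899))
```

View pics/t9.png

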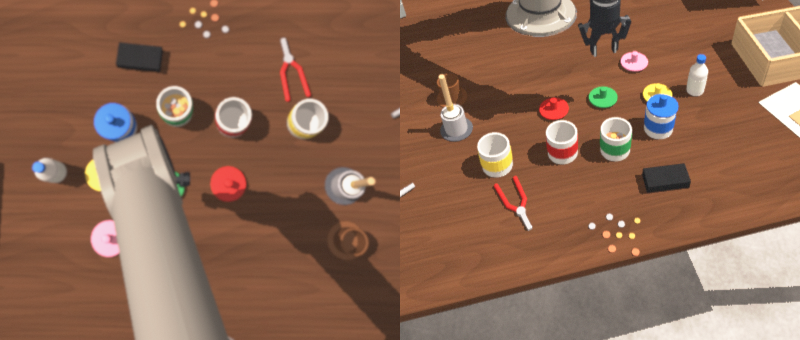

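The blue lid is seated at scene (660,103), and the green lid is unmoved under the gripper. Descending on green.

Emit:
{"name": "step_arm", "arguments": {
  "increments": [
    [[0.1,0,1,30,0,0,0],[0.1,0,1,60,0,0,0],[0.1,0,1,90,0,0,0],[0.1,0,1,115,0,0,0],[0.1,0,1,130,0,0,0],[0.1,0,1,140,0,0,0],[0.1,0,1,146,0,0,0],[0.1,0,1,146,0,0,0]]
  ]
}}

```text
t: 32.87
eef_pos: [0.4493, 0.0873, -0.0091]
tool_rot: [0.0, 1.0, -0.0, -0.001]
contact_force: [-0.3, -0.5, -0.4]
gripper_width: 0.547
grasp_force: 0.0
```

Emit:
{"name": "step_arm", "arguments": {
  "increments": [
    [[-1,0,0,0,0,0,0],[-1,0,0,0,0,0,0],[-1,0,0,0,0,0,0],[-1,0,0,0,0,0,0],[-1,0,0,0,0,0,0],[-1,0,0,0,0,0,0],[-1,0,0,0,0,0,0]]
  ],
  "force": 50
}}

```text
t: 33.45
eef_pos: [0.4506, 0.0874, -0.0072]
tool_rot: [-0.0, 1.0, -0.001, 0.001]
contact_force: [-0.5, -0.6, 6.0]
gripper_width: 0.215
grasp_force: 49.1
```

Emit:
{"name": "step_arm", "arguments": {
  "increments": [
    [[-1,0,0,-10,0,0,0],[-1,0,0,-30,0,0,0],[-1,0,0,-60,0,0,0],[-1,0,0,-90,0,0,0],[-1,0,0,-120,0,0,0],[-1,0,0,-138,0,0,0],[-1,0,0,-138,0,0,0],[-1,0,0,-138,0,0,0]]
  ]
}}

```text
t: 34.12
eef_pos: [0.4501, 0.0871, 0.131]
tool_rot: [-0.0, 1.0, -0.001, 0.001]
contact_force: [-0.2, -0.3, -1.4]
gripper_width: 0.204
grasp_force: 48.9
```

Emit:
{"name": "step_arm", "arguments": {
  "increments": [
    [[-1,10,1,0,0,0,0],[-1,35,3,0,0,0,0],[-1,65,6,0,0,0,0],[-1,95,9,0,0,0,0],[-1,125,12,0,0,0,0],[-1,155,15,0,0,0,0],[-1,178,18,0,0,0,0],[-1,188,18.5,0,0,0,0],[-1,188,18.5,0,0,0,0],[-1,188,18.5,0,0,0,0]]
  ]
}}

```text
t: 34.95
eef_pos: [0.6363, 0.0683, 0.1279]
tool_rot: [0.0, 1.0, -0.001, -0.002]
contact_force: [-0.4, 0.7, -1.6]
gripper_width: 0.208
grasp_force: 48.9
```

Emit:
{"name": "step_arm", "arguments": {
  "increments": [
    [[-1,0,0,0,0,0,0],[-1,0,0,0,0,0,0]]
  ]
}}

```text
t: 35.12
eef_pos: [0.6361, 0.0687, 0.1293]
tool_rot: [0.0, 1.0, -0.0, -0.001]
contact_force: [-0.0, -0.1, -0.6]
gripper_width: 0.217
grasp_force: 48.9
```

```bash
python3 - <<'E'
from h import *
T=bot.read_camera("top");S_=bot.read_camera("scene")
e=np.array(bot.get_obs()["eef_pos"]); print(e); z=e[2]+.008
for c in(T,S_): print("disc",lid(c,"green",z+.014,e[:2]),"pot",rim(c,(.638,.0685)))
E
```

```text
[0.63664368 0.06859991 0.12985382]
disc (array([0.576, 0.008]), np.float32(0.0)) pot (array([0.598, 0.107]), np.float32(4.722231))
disc (array([0.638, 0.069]), np.float32(0.7850027)) pot (array([0.639, 0.069]), np.float32(87.21158))
```

Emit:
{"name": "step_arm", "arguments": {
  "increments": [
    [[-1,0.5,0,10,0,0,0],[-1,0.5,0,25,0,0,0],[-1,0.5,0,40,0,0,0],[-1,0.5,0,48,0,0,0],[-1,0.5,0,52,0,0,0],[-1,0.5,0,56,0,0,0],[-1,0.5,0,60,0,0,0],[-1,0.5,0,62,0,0,0],[-1,0.5,0,62,0,0,0]]
  ]
}}

```text
t: 35.97
eef_pos: [0.6389, 0.0685, 0.0699]
tool_rot: [-0.0, 1.0, -0.001, 0.001]
contact_force: [-4.9, -0.8, 10.1]
gripper_width: 0.211
grasp_force: 50.2
```

Emit:
{"name": "step_arm", "arguments": {
  "increments": [
    [[0.1,0,0,0,0,0,0],[0.1,0,0,0,0,0,0],[0.1,0,0,0,0,0,0],[0.1,0,0,0,0,0,0],[0.1,0,0,0,0,0,0]]
  ]
}}

```text
t: 36.38
eef_pos: [0.6381, 0.0684, 0.0676]
tool_rot: [-0.0, 1.0, -0.001, 0.0]
contact_force: [-0.2, -1.2, 0.1]
gripper_width: 0.55
grasp_force: 0.0
```

Emit:
{"name": "step_arm", "arguments": {
  "increments": [
    [[0.1,0,0,-20,0,0,0],[0.1,0,0,-50,0,0,0],[0.1,0,0,-70,0,0,0],[0.1,-25,18,-70,0,0,0],[0.1,-55,39,-70,0,0,0],[0.1,-85,60,-70,0,0,0],[0.1,-115,81,-70,0,0,0],[0.1,-145,102,-70,0,0,0],[0.1,-170,120,-70,0,0,0],[0.1,-180,128,-70,0,0,0]]
  ]
}}

```text
t: 37.22
eef_pos: [0.4538, -0.0622, 0.1373]
tool_rot: [0.001, 1.0, -0.002, -0.001]
contact_force: [-0.5, -0.2, -0.9]
gripper_width: 0.553
grasp_force: 0.0
```

Emit:
{"name": "step_arm", "arguments": {
  "increments": [
    [[0.1,0,0,0,0,0,0],[0.1,0,0,0,0,0,0],[0.1,0,0,0,0,0,0],[0.1,0,0,0,0,0,0]]
  ]
}}

```text
t: 37.55
eef_pos: [0.4593, -0.0583, 0.1378]
tool_rot: [-0.0, 1.0, 0.0, 0.001]
contact_force: [-0.8, 0.2, -1.0]
gripper_width: 0.554
grasp_force: 0.0
```

```bash
python3 - <<'E'
from h import *
T=bot.read_camera("top");S_=bot.read_camera("scene")
print(bot.get_obs()["eef_pos"])
for k,g in dict(yellow=.22,red=-.06).items(): print(k,[best(sat(c,.014,HUE[k]),ring([(0,42,1),(42.5,52,-1)]),(.46,g),90) for c in(T,S_)])
for c in(T,S_): print("seated",lid(c,"blue",.091,(.597,.207)),lid(c,"green",.091,(.638,.0685)),rim(c,(.611,-.069)))
E
```

```text
[ 0.45882177 -0.05848726  0.1376265 ]
yellow [(array([0.481, 0.241]), np.float32(0.67451084)), (array([0.477, 0.245]), np.float32(0.5379664))]
red [(array([ 0.535, -0.15 ]), np.float32(3.2668e-17)), (array([ 0.457, -0.059]), np.float32(0.7186163))]
seated (array([0.595, 0.21 ]), np.float32(0.915806)) (array([0.636, 0.067]), np.float32(0.8877015)) (array([ 0.611, -0.069]), np.float32(132.04584))
seated (array([0.597, 0.21 ]), np.float32(0.9558164)) (array([0.639, 0.07 ]), np.float32(0.95526177)) (array([ 0.611, -0.069]), np.float32(144.25952))
```

Blue and green are seated. Picking up red.

Emit:
{"name": "step_arm", "arguments": {
  "increments": [
    [[0.1,-2,1.5,30,0,0,0],[0.1,-2,1.5,60,0,0,0],[0.1,-2,1.5,90,0,0,0],[0.1,-2,1.5,115,0,0,0],[0.1,-2,1.5,130,0,0,0],[0.1,-2,1.5,140,0,0,0],[0.1,-2,1.5,146,0,0,0],[0.1,-2,1.5,146,0,0,0]]
  ]
}}

```text
t: 38.32
eef_pos: [0.4558, -0.0606, -0.0091]
tool_rot: [-0.0, 1.0, -0.0, -0.001]
contact_force: [-0.1, 0.9, 0.7]
gripper_width: 0.549
grasp_force: 0.0
```

Emit:
{"name": "step_arm", "arguments": {
  "increments": [
    [[-1,0,0,0,0,0,0],[-1,0,0,0,0,0,0],[-1,0,0,0,0,0,0],[-1,0,0,0,0,0,0],[-1,0,0,0,0,0,0],[-1,0,0,0,0,0,0],[-1,0,0,0,0,0,0]]
  ],
  "force": 50
}}

```text
t: 38.9
eef_pos: [0.457, -0.0609, -0.0072]
tool_rot: [0.0, 1.0, -0.001, 0.001]
contact_force: [-1.2, -0.0, 7.1]
gripper_width: 0.212
grasp_force: 48.8
```

Emit:
{"name": "step_arm", "arguments": {
  "increments": [
    [[-1,0,0,-10,0,0,0],[-1,0,0,-30,0,0,0],[-1,0,0,-60,0,0,0],[-1,0,0,-90,0,0,0],[-1,0,0,-120,0,0,0],[-1,0,0,-138,0,0,0],[-1,0,0,-138,0,0,0],[-1,0,0,-138,0,0,0]]
  ]
}}

```text
t: 39.57
eef_pos: [0.4565, -0.0611, 0.1312]
tool_rot: [0.0, 1.0, -0.001, 0.002]
contact_force: [0.1, 0.2, -1.3]
gripper_width: 0.209
grasp_force: 48.9
```

Emit:
{"name": "step_arm", "arguments": {
  "increments": [
    [[-1,10,1,0,0,0,0],[-1,35,3,0,0,0,0],[-1,65,4,0,0,0,0],[-1,95,6,0,0,0,0],[-1,122,7,0,0,0,0],[-1,142,8,0,0,0,0],[-1,154,9,0,0,0,0],[-1,154,9,0,0,0,0],[-1,154,9,0,0,0,0],[-1,154,9,0,0,0,0]]
  ]
}}

```text
t: 40.4
eef_pos: [0.6085, -0.0701, 0.1283]
tool_rot: [-0.0, 1.0, -0.001, -0.001]
contact_force: [0.8, -0.1, 0.5]
gripper_width: 0.207
grasp_force: 48.9
```

```bash
python3 - <<'E'
from h import *
S_=bot.read_camera("scene")
e=np.array(bot.get_obs()["eef_pos"]); print(e); z=e[2]+.008
for c in(S_,): print("disc",lid(c,"red",z+.014,e[:2]),"pot",rim(c,(.611,-.069)))
E
```

```text
[ 0.60852118 -0.07014722  0.12870489]
disc (array([ 0.612, -0.069]), np.float32(0.78321916)) pot (array([ 0.611, -0.069]), np.float32(78.69897))
```

Emit:
{"name": "step_arm", "arguments": {
  "increments": [
    [[-1,1,-0.5,10,0,0,0],[-1,1,-0.5,25,0,0,0],[-1,1,-0.5,40,0,0,0],[-1,1,-0.5,48,0,0,0],[-1,1,-0.5,52,0,0,0],[-1,1,-0.5,56,0,0,0],[-1,1,-0.5,60,0,0,0],[-1,1,-0.5,61,0,0,0],[-1,1,-0.5,61,0,0,0]]
  ]
}}

```text
t: 41.2
eef_pos: [0.6114, -0.0697, 0.07]
tool_rot: [0.0, 1.0, -0.001, 0.001]
contact_force: [-2.8, -0.7, 4.3]
gripper_width: 0.205
grasp_force: 49.5
```

Emit:
{"name": "step_arm", "arguments": {
  "increments": [
    [[0.1,0,0,0,0,0,0],[0.1,0,0,0,0,0,0],[0.1,0,0,0,0,0,0],[0.1,0,0,0,0,0,0],[0.1,0,0,0,0,0,0]]
  ]
}}

```text
t: 41.62
eef_pos: [0.6109, -0.0696, 0.0687]
tool_rot: [-0.0, 1.0, -0.001, 0.0]
contact_force: [0.8, -0.3, 0.1]
gripper_width: 0.548
grasp_force: 0.0
```

Emit:
{"name": "step_arm", "arguments": {
  "increments": [
    [[0.1,0,0,-20,0,0,0],[0.1,0,0,-50,0,0,0],[0.1,0,0,-80,0,0,0],[0.1,-30,-18,-80,0,0,0],[0.1,-60,-37,-80,0,0,0],[0.1,-85,-65,-80,0,0,0],[0.1,-105,-95,-80,0,0,0],[0.1,-120,-130,-80,0,0,0],[0.1,-130,-165,-80,0,0,0],[0.1,-130,-195,-80,0,0,0]]
  ]
}}

```text
t: 42.45
eef_pos: [0.4787, 0.1275, 0.1489]
tool_rot: [0.0, 1.0, 0.0, -0.0]
contact_force: [0.6, -0.0, 0.4]
gripper_width: 0.55
grasp_force: 0.0
```

```bash
python3 - <<'E'
from h import *
T=bot.read_camera("top");S_=bot.read_camera("scene")
print(bot.get_obs()["eef_pos"])
for c in(T,S_): print("seated",lid(c,"red",.091,(.611,-.069)))
# yellow: fit using knob-independent crop
x=[]
for c,b in((T,(110,210,210,310)),(S_,(290,140,390,240))):
    im=cv2.resize(c["image"][b[1]:b[3],b[0]:b[2],::-1],None,fx=3.9,fy=3.9,interpolation=cv2.INTER_CUBIC)
    th=np.linspace(0,7,80)
    for z,r in((.014,.042),(.046,.010)):
        P=np.stack([.479+r*np.cos(th),.243+r*np.sin(th),0*th+z],-1)
        cv2.polylines(im,[((proj(c,P)-b[:2]+.5)*3.9).astype(np.int32)],False,(255,0,255),1)
    x.append(im)
cv2.imwrite("pics/y.png",np.hstack(x))
E
```

```text
[0.48044851 0.13166771 0.14933404]
seated (array([ 0.614, -0.07 ]), np.float32(0.58487874))
seated (array([ 0.61 , -0.068]), np.float32(0.84022826))
```

View pics/y.png

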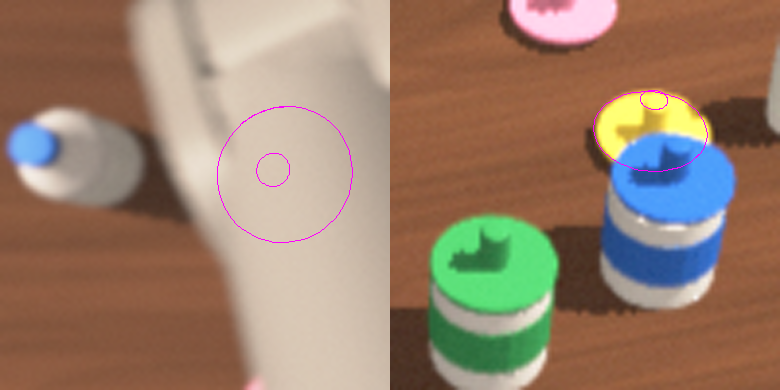

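Emit:
{"name": "step_arm", "arguments": {
  "increments": [
    [[0.1,-1,-30,0,0,0,0],[0.1,-2,-60,0,0,0,0],[0.1,-2,-90,0,0,0,0],[0.1,-3,-110,0,0,0,0],[0.1,-3,-117,0,0,0,0],[0.1,-3,-117,0,0,0,0],[0.1,-3,-117,0,0,0,0],[0.1,-3,-117,0,0,0,0],[0.1,-3,-117,0,0,0,0]]
  ]
}}

```text
t: 43.3
eef_pos: [0.4787, 0.2404, 0.1486]
tool_rot: [0.001, 1.0, -0.002, -0.0]
contact_force: [0.2, -0.5, 0.0]
gripper_width: 0.552
grasp_force: 0.0
```

Emit:
{"name": "step_arm", "arguments": {
  "increments": [
    [[0.1,-0.5,-2.5,30,0,0,0],[0.1,-0.5,-2.5,60,0,0,0],[0.1,-0.5,-2.5,90,0,0,0],[0.1,-0.5,-2.5,115,0,0,0],[0.1,-0.5,-2.5,135,0,0,0],[0.1,-0.5,-2.5,148,0,0,0],[0.1,-0.5,-2.5,156,0,0,0],[0.1,-0.5,-2.5,156,0,0,0]]
  ]
}}

```text
t: 43.97
eef_pos: [0.477, 0.2434, -0.0087]
tool_rot: [0.001, 1.0, -0.001, -0.001]
contact_force: [-0.4, -0.2, -0.2]
gripper_width: 0.548
grasp_force: 0.0
```

Emit:
{"name": "step_arm", "arguments": {
  "increments": [
    [[-1,0,0,0,0,0,0],[-1,0,0,0,0,0,0],[-1,0,0,0,0,0,0],[-1,0,0,0,0,0,0],[-1,0,0,0,0,0,0],[-1,0,0,0,0,0,0],[-1,0,0,0,0,0,0]]
  ],
  "force": 50
}}

```text
t: 44.55
eef_pos: [0.4788, 0.2453, -0.0061]
tool_rot: [-0.0, 1.0, -0.001, 0.001]
contact_force: [-0.9, -1.8, 7.0]
gripper_width: 0.204
grasp_force: 49.3
```

Emit:
{"name": "step_arm", "arguments": {
  "increments": [
    [[-1,0,0,-10,0,0,0],[-1,0,0,-30,0,0,0],[-1,0,0,-60,0,0,0],[-1,0,0,-90,0,0,0],[-1,0,0,-120,0,0,0],[-1,0,0,-150,0,0,0],[-1,0,0,-175,0,0,0],[-1,0,0,-185,0,0,0],[-1,0,0,-185,0,0,0]]
  ]
}}

```text
t: 45.3
eef_pos: [0.4791, 0.246, 0.1807]
tool_rot: [-0.001, 1.0, -0.001, 0.002]
contact_force: [0.6, 1.0, -1.2]
gripper_width: 0.21
grasp_force: 49.0
```

Emit:
{"name": "step_arm", "arguments": {
  "increments": [
    [[-1,4,15,0,0,0,0],[-1,10,38,0,0,0,0],[-1,18,68,0,0,0,0],[-1,26,98,0,0,0,0],[-1,34,128,0,0,0,0],[-1,42,158,0,0,0,0],[-1,50,188,0,0,0,0],[-1,58,218,0,0,0,0],[-1,65,248,0,0,0,0],[-1,73,278,0,0,0,0]]
  ]
}}

```text
t: 46.13
eef_pos: [0.549, -0.0346, 0.1756]
tool_rot: [0.0, 1.0, -0.001, -0.002]
contact_force: [0.9, 1.1, -1.0]
gripper_width: 0.202
grasp_force: 49.0
```

Emit:
{"name": "step_arm", "arguments": {
  "increments": [
    [[-1,8,30,0,0,0,0],[-1,16,60,0,0,0,0],[-1,24,90,0,0,0,0],[-1,32,120,0,0,0,0],[-1,40,150,0,0,0,0],[-1,48,180,0,0,0,0],[-1,54,202,0,0,0,0],[-1,55.5,211.5,0,0,0,0],[-1,55.5,211.5,0,0,0,0],[-1,55.5,211.5,0,0,0,0]]
  ]
}}

```text
t: 46.97
eef_pos: [0.6047, -0.2434, 0.1761]
tool_rot: [-0.001, 1.0, -0.001, -0.001]
contact_force: [-0.9, -0.4, -0.1]
gripper_width: 0.205
grasp_force: 49.0
```

Emit:
{"name": "step_arm", "arguments": {
  "increments": [
    [[-1,0,0,15,0,0,0],[-1,0,0,35,0,0,0],[-1,0,0,50,0,0,0],[-1,0,0,50,0,0,0],[-1,0,0,50,0,0,0]]
  ]
}}

```text
t: 47.38
eef_pos: [0.605, -0.242, 0.1269]
tool_rot: [-0.001, 1.0, 0.001, -0.001]
contact_force: [0.2, -0.8, 0.0]
gripper_width: 0.206
grasp_force: 49.0
```

```bash
python3 - <<'E'
from h import *
S_=bot.read_camera("scene")
e=np.array(bot.get_obs()["eef_pos"]); print(e); z=e[2]+.007
for c in(S_,): print("disc",lid(c,"yellow",z+.014,e[:2]),"pot",rim(c,(.607,-.244)))
E
```

```text
[ 0.60593791 -0.2428004   0.1281167 ]
disc (array([ 0.612, -0.241]), np.float32(0.8229265)) pot (array([ 0.607, -0.244]), np.float32(71.57676))
```

Emit:
{"name": "step_arm", "arguments": {
  "increments": [
    [[-1,-1.5,1.5,10,0,0,0],[-1,-1.5,1.5,25,0,0,0],[-1,-1.5,1.5,40,0,0,0],[-1,-1.5,1.5,47,0,0,0],[-1,-1.5,1.5,51,0,0,0],[-1,-1.5,1.5,55,0,0,0],[-1,-1.5,1.5,58,0,0,0],[-1,-1.5,1.5,59,0,0,0],[-1,-1.5,1.5,59,0,0,0]]
  ]
}}

```text
t: 48.18
eef_pos: [0.605, -0.2464, 0.071]
tool_rot: [0.0, 1.0, -0.001, 0.001]
contact_force: [-4.1, 1.5, 8.6]
gripper_width: 0.204
grasp_force: 50.1
```

Emit:
{"name": "step_arm", "arguments": {
  "increments": [
    [[0.1,0,0,0,0,0,0],[0.1,0,0,0,0,0,0],[0.1,0,0,0,0,0,0],[0.1,0,0,0,0,0,0],[0.1,0,0,0,0,0,0]]
  ]
}}

```text
t: 48.6
eef_pos: [0.6042, -0.2461, 0.0686]
tool_rot: [0.0, 1.0, -0.001, 0.0]
contact_force: [-0.0, -0.1, 0.3]
gripper_width: 0.548
grasp_force: 0.0
```

Emit:
{"name": "step_arm", "arguments": {
  "increments": [
    [[0.1,0,0,-20,0,0,0],[0.1,0,0,-50,0,0,0],[0.1,0,0,-90,0,0,0],[0.1,0,0,-130,0,0,0],[0.1,0,0,-170,0,0,0],[0.1,0,0,-180,0,0,0],[0.1,0,0,-180,0,0,0],[0.1,0,0,-180,0,0,0]]
  ]
}}

```text
t: 49.27
eef_pos: [0.6043, -0.2462, 0.249]
tool_rot: [0.0, 1.0, -0.001, 0.001]
contact_force: [0.6, -0.2, 0.1]
gripper_width: 0.553
grasp_force: 0.0
```

```bash
python3 - <<'E'
from h import *
T=bot.read_camera("top");S_=bot.read_camera("scene")
for k,g in dict(yellow=(.607,-.244),red=(.611,-.069),blue=(.597,.207),green=(.638,.0685)).items(): print(k,[lid(c,k,.091,g) for c in(T,S_)])
print(bot.get_obs()["eef_pos"])
cv2.imwrite("pics/f.png",cv2.resize(S_["image"][100:270,100:400,::-1],None,fx=2.6,fy=2.6,interpolation=cv2.INTER_CUBIC))
E
```

```text
yellow [(array([ 0.609, -0.249]), np.float32(0.736042)), (array([ 0.607, -0.246]), np.float32(0.861264))]
red [(array([ 0.614, -0.07 ]), np.float32(0.59343237)), (array([ 0.61 , -0.069]), np.float32(0.8405849))]
blue [(array([0.595, 0.21 ]), np.float32(0.9161683)), (array([0.596, 0.21 ]), np.float32(0.9790961))]
green [(array([0.636, 0.067]), np.float32(0.8880638)), (array([0.639, 0.07 ]), np.float32(0.95526177))]
[ 0.6031089  -0.24577468  0.24678765]
```

View pics/f.png

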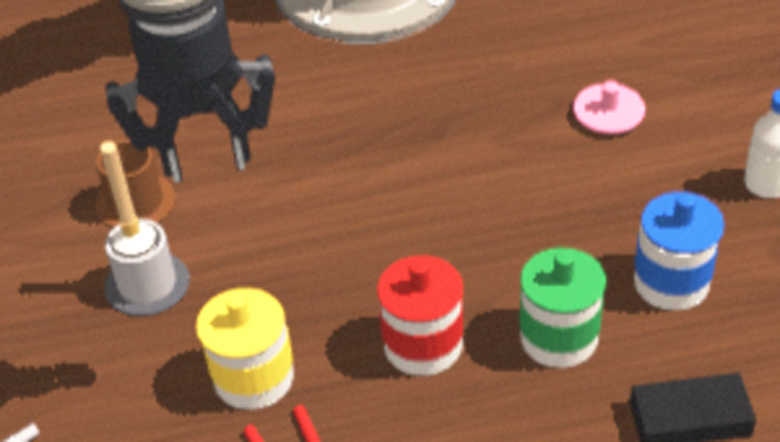

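The picture shows all four lids flat on pots of their own colour, and the brush upright in its holder. Each lid was released within 0.5 mm of its seated height. Handing in.

```bash
python3 -c "
from station import bot
print(bot.hand_in())"
```

```text
the job is handed in; nothing more can be done
None
```

I brushed the yellow, red and blue pots in that order, stood the brush back in its holder head down, and seated all four lids on pots of their own colour. I handed the job in at about 49 s; the hand-in returned no verdict.

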